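Load a reagent cartridge into the analyser

TASK

Load the orange reagent cartridge into the analyser: draw it out of the clear-roofed rack, slide it nose first along the loading rail under the analyser's hood until it is fully home and the spring catches hold it, then let go. It is thin-walled and filled, so handle it gently: hold it lightly (under 40 N at each finger), keep it level, set it down softly without dropping it, and never force it. Leave the other cartridges and everything else on the bench where they are.

Things in the scene. Friction and masses are not known exactly. Their poses are not given: they have to be found in the camera images.
- cart_orange: Orange reagent cartridge (white arrow on its nose), 140 mm long. Origin: centre of its underside; +x to the nose, z up. Foot flange 38 wide, z 0 to 5, along its whole length; above it the body, x -68 to 68, 24 wide, up to z 50, foil on top to z 52. Grey ribbed tail grip at x -68 to -24. 80 to 150 g. Starts in any of the rack's three pockets, nose out.
- cart_orange_nose (a point): Tip of the orange cartridge's nose, on its underside: 70 mm along +x from its origin.
- rack: Fixed white rack with a clear roof; three pockets side by side, each open to the rack's -x. Origin on the bench, on the middle pocket's line, under the roof's front edge; x points into the pockets. Pockets 42 wide at y -56, 0, 56, 88 deep, floor at z 6, underside of the roof z 64, its top z 68. Whole 168 wide, floor from x -10. The noses stick out 54 to 60 beyond the roof, tails lie under it.
- analyser: Fixed white analyser, hood and rail to its -x. Origin on the bench under the hood's front edge, on the rail's line; x points in along the rail. Hood x 0 to 100, 94 wide, top z 84; inside 70 wide, up to z 78. Case x 100 to 390, 245 wide, 171 tall. Rail deck top z 20, from x -45. Guides 41 apart from x -20, flaring to 54 at x -43; lips over the flange 29 apart, z 28.5 to 31.5, from x -20.
- bay_seat (a point): Where the orange cartridge's origin lies when fully home (analyser x 10, y 0, z 20): nose at x 80, end stop at x 81, the rear 60 mm of the cartridge standing out in front of the hood. Axes as the analyser.
- bay_mouth (a point): Middle of the rail deck's front edge, on the deck: analyser x -45, y 0, z 20. Axes as the analyser.
- catch_left (a joint): Spring catch roller at the left of the rail, under the hood (analyser x 30). 0 = out, 0.003 = pushed aside by the flange, back to 0 when it drops in the notch 50 mm behind the nose. The two catches resist the nose with 5 to 12 N in all as it passes, then drag 2 to 5 N till home.
- catch_right (a joint): The same at the right of the rail.
- cart_blue: Blue reagent cartridge of the same shape and frame, in another pocket of the rack, nose out. Stays there.
- cart_green: Green reagent cartridge of the same shape and frame, in another pocket of the rack, nose out. Stays there.
- tip_box: Loose orange pipette-tip box with clear lid, 122 (x) x 84 (y) x 66 tall. Origin: centre of its underside.
- tube_rack: Loose blue rack of capped tubes, 100 (x) x 56 (y) x 90 tall. Origin: centre of its underside.
- timer: Loose white bench timer, 66 (x) x 56 (y) x 24 tall. Origin: centre of its underside.
- pipette: Loose pipette lying along its x, from x -125 to 117, 30 wide, 27 tall. Origin on the bench under its middle.
- spray: Loose spray bottle standing, 80 across, 231 tall. Origin: centre of its underside.
- table: The ribbed stainless work table, flat top at z 0, 1280 x 1700 mm.
- tape: Loose roll of yellow tape lying flat, 80 across, 24 tall. Origin: centre of its underside.

How it is judged:
By the outcome, as a careful person would: the job done as asked, in the order asked, and still so for the second after the job is handed in, with the robot touching nothing.
It also fails if it takes over 61 s, if anything falls off the work surface, if the arm or the gripper's body presses on something with over 40 N, if the wrist force passes 120 N, or if a joint passes its speed limit or range.

ROBOT

A 6-joint arm with a two-finger parallel gripper is mounted at the origin on the work surface. World frame = base frame: x ahead of the robot, y to its left, z up, the work surface at z = 0. Lengths are in m, angles in rad, forces in N, time in s.
With the tool pointing down it reaches from about 0.3 to 0.825 m from the base axis. Payload 5.4 kg.
Tool frame: the origin (TCP) lies at the very end of the fingers, on their centre line; the grasp point (between the pads) lies 19 mm behind it; z points along the fingers, y is the line along which they close (so a half turn about z gives the same grasp; the last joint's range is limited). The gripper opens to 92 mm and grips with 3 to 60 N. Pads are 20 mm wide; open, the fingers measure 128 mm over their backs; the gripper's body (75 mm by 189 mm) begins 69 mm behind the grasp point.
Start: joints at [-1.359, 0.158, 1.597, -0, 1.386, -0.21], TCP at [0.235, -0.525, 0.215] pointing down, gripper open.
Joint ranges: [-2.91, 2.91], [-0.94, 2.29], [0.18, 2.7], [-1.29, 4.43], [0.17, 2.64], [-3, 3]. Speed limits (rad/s): [2.57, 2.57, 3.14, 3.14, 3.14, 3.14].

INTERFACE

Orientations are given as a unit quaternion [x, y, z, w].
In Python, from bench import r gives the robot as it stands. Calls block until the motion is done:
- r.movep(position, orientation): joint-space move of the TCP to a pose.
- r.line_to(position, orientation=None, max_speed=0.15): straight line of the TCP; orientation=None keeps the orientation; max_speed is the mean speed in m/s.
- r.movej(angles): joint-space move.
- r.gripper_to(opening, effort=None): finger opening in m; effort is the grip in N (None keeps the last); returns when the fingers have stopped.
- r.dwell(seconds).
- r.solve_ik(position, orientation): joint angles nearest the present ones, or None.
- r.camera(name): name is "scene" or "top" or "wrist"; returns the picture (480x640x3 uint8, red, green, blue); there is no depth.
- r.get_calibration(name): a dict with "vertical_fov" (degrees; the focal length in pixels is half the picture's height over the tangent of half this angle, whatever the lens; pixels are square), "cx", "cy" (the principal point, pixels), "eye" and "attitude" of the camera in the world; the wrist camera has in their place "T_tool_cam" (4x4, takes a point from camera to tool coordinates, whose origin is the TCP and whose axes are the flange's). Camera axes: x right, y down, z forward; pixel columns grow to the right and rows downward; lengths in m; the calibration is good to about 2 mm. A picture is of the moment at which its call begins: read the wrist's pose just before it. get_calibration takes no time and is no camera call.
A pose or a line that the arm cannot do raises r.MotionError and nothing moves.
- r.sign_off(): hands the job in; it is judged then, once.
Trained networks look in the newest picture that a camera, given by its name, has taken for a name from the list of things; names that differ only in an ending like _2 or _b are one class to them, and where a whole thing is asked for, a point or a joint stands for the part that bears it (a point fixed in the world has none). Each returns a list of dicts, best first, with "score" (0 to 1); they miss things now and then, are a little off and sometimes report something else, mostly with a low value. They report only what shows in the picture. A call takes as long as a camera call.
- r.recognise(camera, target): "uv" ([column, row] in pixels, amid what is visible of it).
- r.silhouettes(camera, target): "pixels" (480x640 bool, what is visible of it) and "uv" ([column, row] in pixels, amid what is visible of it).
Readings, each from a call of its own:
- r.get_time_s(): time.
- r.get_qpos(): joint angles.
- r.get_joint_vel(): joint speeds.
- r.get_joint_torque(): joint torques, N m.
- r.get_eef_pos(): TCP position.
- r.get_tool_rot(): TCP orientation.
- r.get_wrist_force(): force on the tool from outside, world axes, zero at the start.
- r.get_torque(): the same for the moment, N m.
- r.get_grip_width(): finger opening in m.
- r.get_gripper_force(): force on a finger pad.
Only numpy, scipy, OpenCV 4.12 (cv2) and the standard library are available. Lean on these libraries where they do the work, as an engineer would, in place of code of your own. Each camera call takes 0.05 s, during which the arm holds its last target. There are 200 camera calls.

## Working session

There is one attempt and no reset: what is moved stays moved. The work goes in short steps, each a Python script; the robot and the scene stay as the last script left them, time stands still between calls to the robot, and variables do not carry over. Pictures are saved under pics/ and viewed, at most 13 in all, crops included, and the job is handed in when it is done.

```bash
ls; mkdir -p pics
python3 - <<'E'
from bench import r
import cv2,numpy as np
for c in ["scene","top"]:
    im=r.camera(c); cv2.imwrite(f"pics/{c}0.png",im[:,:,::-1]); print(c,r.get_calibration(c))
    for t in ["cart_orange","cart_orange_nose","rack","analyser","cart_blue","cart_green"]:
        print(t,[(np.round(d["uv"],1).tolist(),round(d["score"],2)) for d in r.recognise(c,t)][:2])
print(r.get_calibration("wrist"),r.get_time_s(),r.get_tool_rot())
E
```

```text
pics
scene {'vertical_fov': 51.76911466754311, 'cx': 316.6321077260345, 'cy': 236.19344192538207, 'eye': array([ 1.51446187, -0.10300913,  0.95049322]), 'attitude': array([ 0.65334066,  0.64028178, -0.28383698, -0.28744007])}
cart_orange []
cart_orange_nose [([248.8, 248.3], 0.62)]
rack [([242.7, 274.1], 0.71)]
analyser [([558.9, 245.3], 0.8)]
cart_blue [([268.9, 252.2], 0.68), ([251.2, 247.9], 0.68)]
cart_green [([227.1, 248.2], 0.61)]
top {'vertical_fov': 56.48208625222117, 'cx': 317.8167878606289, 'cy': 236.16295701268461, 'eye': array([ 0.47453324, -0.10819014,  0.99486517]), 'attitude': array([-0.7002934 ,  0.71234292, -0.03497314,  0.03055486])}
cart_orange [([387.0, 226.8], 0.71)]
cart_orange_nose [([389.2, 227.0], 0.7)]
rack [([396.1, 190.5], 0.72)]
analyser [([46.9, 233.7], 0.97)]
cart_blue [([360.9, 224.1], 0.64), ([323.4, 291.6], 0.51)]
cart_green [([410.6, 234.3], 0.63), ([50.6, 237.0], 0.16)]
{'vertical_fov': 64.21988900205928, 'cx': 318.128976375715, 'cy': 237.50897167396772, 'T_tool_cam': array([[ 2.82101016e-04, -9.64822269e-01, -2.62902851e-01,
         7.45887059e-02],
       [ 9.99999097e-01, -7.32818361e-05,  1.34195847e-03,
         7.99818251e-04],
       [-1.31401742e-03, -2.62902992e-01,  9.64821377e-01,
        -1.70779906e-01],
       [ 0.00000000e+00,  0.00000000e+00,  0.00000000e+00,
         1.00000000e+00]])} 0.7 [9.77842614e-01 2.09341398e-01 2.67910970e-06 2.95545697e-05]
```

View pics/top0.png

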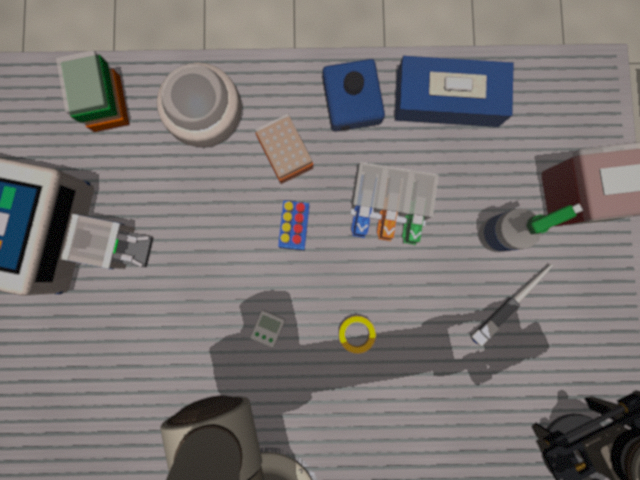

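View pics/scene0.png

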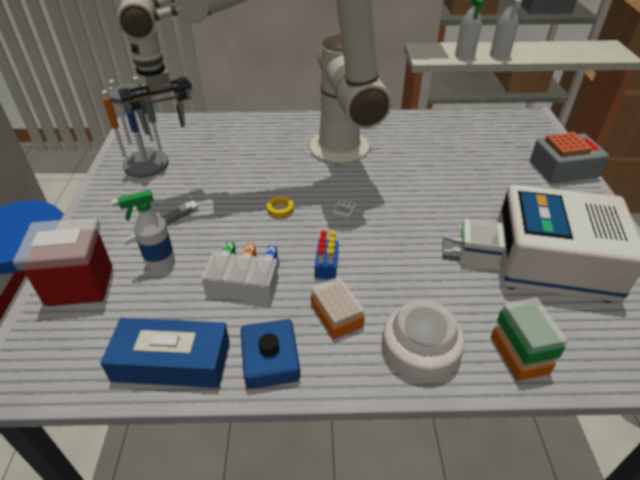

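Both views show the same layout. Top view: the rack is at about (396,190) with its pockets open downward, and the orange cartridge is in the middle pocket with its nose near (388,235). The analyser hood runs to about (65–117,240), with the rail on its right out to (150,250). The spray bottle is at (510,230).

```bash
cat > h.py <<'E'
from bench import r
import numpy as np, cv2
from scipy.spatial.transform import Rotation as R
def quat(phi):  # tool down, tool x at world yaw phi
    return R.from_matrix(np.array([[np.cos(phi),np.sin(phi),0],[np.sin(phi),-np.cos(phi),0],[0,0,-1]])).as_quat()
def cam(name):
    c=r.get_calibration(name); f=240/np.tan(np.radians(c["vertical_fov"]/2))
    if name=="wrist":
        T=np.array(c["T_tool_cam"]); Rt=R.from_quat(r.get_tool_rot()).as_matrix()
        return f,c["cx"],c["cy"],np.array(r.get_eef_pos())+Rt@T[:3,3],Rt@T[:3,:3]
    return f,c["cx"],c["cy"],np.array(c["eye"]),R.from_quat(c["attitude"]).as_matrix()
def unproj(C,uv,z):
    f,cx,cy,e,M=C; d=M@np.array([(uv[0]-cx)/f,(uv[1]-cy)/f,1]); return e+d*(z-e[2])/d[2]
def proj(C,P):
    f,cx,cy,e,M=C; q=(np.atleast_2d(P)-e)@M; return np.c_[cx+f*q[:,0]/q[:,2],cy+f*q[:,1]/q[:,2]]
def snap(name,file):
    C=cam(name); im=r.camera(name); cv2.imwrite(file,im[:,:,::-1]); return C,im
E
python3 - <<'E'
from h import *
C=cam("top")
for n,uv,z in [("rackfrontL",(353,206),.068),("rackfrontR",(432,216),.068),("nose",(387,238),.01),("hoodfrontU",(119,222),.084),("hoodfrontD",(111,268),.084),("railend",(150,250),.02)]: print(n,unproj(C,uv,z).round(3))
for p in [(.5,-.27,.2),(.47,.2,.2),(.44,.3,.06)]:
    for phi in [0,np.pi,1.4,-1.7]:
        q=r.solve_ik(p,quat(phi)); print(p,round(phi,2),None if q is None else np.round(q,2))
print(r.get_eef_pos())
E
```

```text
rackfrontL [ 0.623 -0.19   0.068]
rackfrontR [ 0.599 -0.355  0.068]
nose [ 0.559 -0.268  0.01 ]
hoodfrontU [0.595 0.292 0.084]
hoodfrontD [0.501 0.306 0.084]
railend [0.541 0.251 0.02 ]
(0.5, -0.27, 0.2) 0 [-0.71  0.15  1.63 -0.    1.36  0.86]
(0.5, -0.27, 0.2) 3.14 [-0.71  0.15  1.63 -0.    1.36 -2.28]
(0.5, -0.27, 0.2) 1.4 [-0.71  0.15  1.63 -0.    1.36 -0.54]
(0.5, -0.27, 0.2) -1.7 [-0.71  0.15  1.63 -0.    1.36  2.56]
(0.47, 0.2, 0.2) 0 [ 0.17  0.    1.79 -0.    1.35  1.74]
(0.47, 0.2, 0.2) 3.14 [ 0.17  0.    1.79 -0.    1.35 -1.41]
(0.47, 0.2, 0.2) 1.4 [ 0.17  0.    1.79 -0.    1.35  0.34]
(0.47, 0.2, 0.2) -1.7 [ 0.17  0.    1.79 -0.    1.35 -2.85]
(0.44, 0.3, 0.06) 0 [ 0.37  0.23  1.85 -0.    1.07  1.94]
(0.44, 0.3, 0.06) 3.14 [ 0.37  0.23  1.85 -0.    1.07 -1.2 ]
(0.44, 0.3, 0.06) 1.4 [ 0.37  0.23  1.85 -0.    1.07  0.54]
(0.44, 0.3, 0.06) -1.7 [ 0.37  0.23  1.85 -0.    1.07 -2.64]
[ 0.23539755 -0.52461549  0.21461816]
```

Run:
```python
from h import *
phi=np.radians(-8.3)
p=r.get_eef_pos(); r.line_to([p[0],p[1],.33],max_speed=.25)
r.movep([.575,-.267,.22],quat(phi)); r.dwell(.2)
C,im=snap("wrist","pics/w1.png")
np.savez("w1.npz",*C)
for t in ["cart_orange","cart_blue","cart_green"]:
    for d in r.silhouettes("wrist",t)[:1]:
        ys,xs=np.nonzero(d["pixels"]); print(t,round(d["score"],2),d["uv"],xs.min(),xs.max(),ys.min(),ys.max())
print(r.get_time_s(),r.get_eef_pos())
```

```text
cart_orange 0.81 [314.7, 204.3] 299 336 178 238
cart_blue 0.7 [258.7, 207.3] 240 279 176 238
cart_green 0.85 [375.9, 206.8] 355 397 179 239
3.325 [ 0.57487258 -0.26731522  0.22010133]
```

View pics/w1.png

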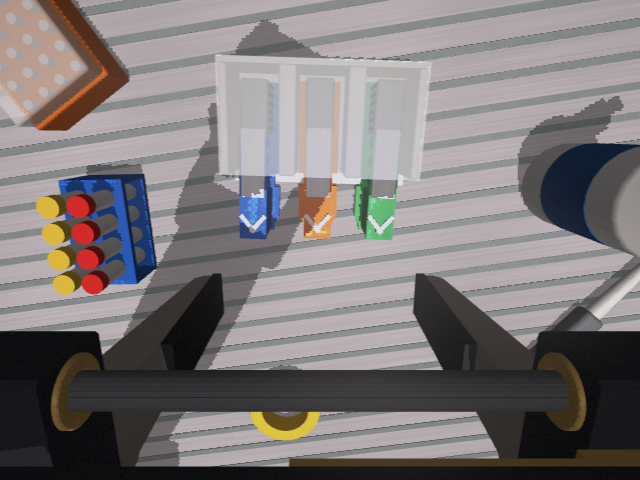

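The wrist view shows the blue, orange and green noses at columns 257, 318 and 379, with tips at row ~238. The roof's front edge runs along row ~180. I'll enlarge this for exact corners.

Run:
```python
import cv2
im=cv2.imread("pics/w1.png")[160:250,280:360]
cv2.imwrite("pics/w1c.png",cv2.resize(im,None,fx=6,fy=6,interpolation=cv2.INTER_CUBIC))
```

```text
(no output)
```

View pics/w1c.png

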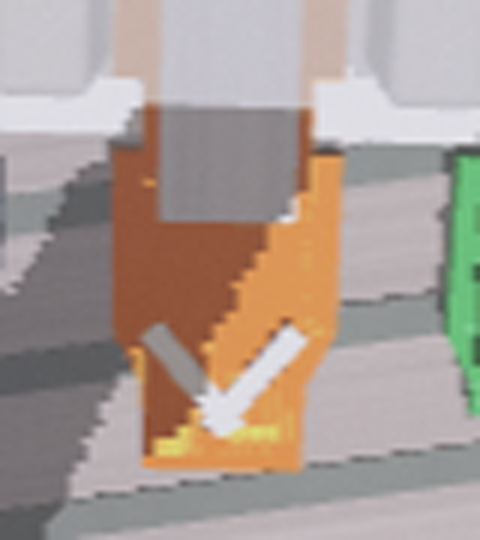

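Run:
```python
from h import *
C=[v for v in np.load("w1.npz").values()]
c=lambda x,y:(280+x/6,160+y/6)
X=lambda n,uv,z:print(n,(unproj(C,uv,z)*1e3).round(1))
X("tip z56",c(223,468),.056);X("tip z11",c(223,468),.011)
X("roofedge top",c(223,105),.068);X("floor front",c(223,145),.006)
X("body L top",c(145,105),.056);X("body R top",c(312,105),.056)
X("flange L",c(112,240),.011);X("flange R",c(342,240),.011)
X("roof front L",(219,181),.068);X("roof front R",(421,181),.068)
X("roof back L",(217,55),.068);X("roof back R",(431,62),.068)
```

```text
tip z56 [ 558.4 -265.4   56. ]
tip z11 [ 546.2 -263.5   11. ]
roofedge top [ 613.7 -273.5   68. ]
floor front [ 600.4 -271.5    6. ]
body L top [ 614.  -262.1   56. ]
body R top [ 610.5 -286.1   56. ]
flange L [ 588.  -250.9   11. ]
flange R [ 582.4 -289.    11. ]
roof front L [ 622.8 -191.4   68. ]
roof front R [ 598.1 -359.6   68. ]
roof back L [ 718.3 -210.5   68. ]
roof back R [ 689.2 -374.3   68. ]
```

Body tip top edge is at (558.4, -265.4) mm and lies 56 mm beyond the roof, consistent with the spec. The yaw is about -9.3°. I'll grasp the nose, then draw the cartridge out.

Run:
```python
from h import *
a=np.radians(-9.3); u=np.array([np.cos(a),np.sin(a)]); phi=a+np.pi
tip=np.array([.5584,-.2654]); g=tip+.028*u
P=lambda d,z:[*(g-d*u),z]
S=lambda s:print(s,np.round(r.get_wrist_force(),2),np.round(r.get_torque(),2),round(r.get_grip_width(),4),np.round(r.get_gripper_force(),1),np.round(r.get_eef_pos(),4),round(r.get_time_s(),2))
r.movep(P(0,.16),quat(phi)); r.gripper_to(.036,20)
r.line_to(P(0,.06)); r.line_to(P(0,.018),max_speed=.06); S("down")
r.gripper_to(.0,20); S("grip")
r.line_to(P(0,.0195),max_speed=.02); S("lift")
r.line_to(P(.03,.0195),max_speed=.06); S("draw30")
r.line_to(P(.1,.0195),max_speed=.08); S("draw100")
C,im=snap("wrist","pics/w2.png")
```

```text
down [-0.44  0.08  1.39] [-0.01 -0.12 -0.02] 0.0358 0.0 [ 0.5863 -0.2701  0.0183] 8.56
grip [-0.79  0.17  2.47] [ 0.07 -0.19  0.01] 0.0237 20.0 [ 0.5864 -0.2701  0.0186] 8.89
lift [-0.95  0.08 -0.91] [ 0.07 -0.07 -0.05] 0.0239 20.0 [ 0.5858 -0.2698  0.0193] 9.14
draw30 [-0.67  0.46 -1.1 ] [ 0.06 -0.03  0.01] 0.0243 20.0 [ 0.5566 -0.2652  0.0197] 9.79
draw100 [ 1.3  -0.8  -1.11] [ 0.06 -0.11  0.01] 0.0238 20.0 [ 0.4879 -0.254   0.0197] 10.82
```

View pics/w2.png

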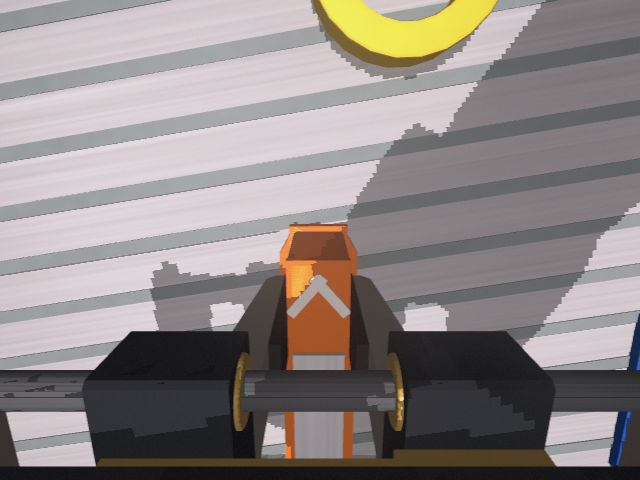

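The cartridge is out and held straight, with its nose at about (319,230–290). Next I'll lift it, set it on the clear bench in line with the rail, and look at the rail.

Run:
```python
from h import *
a=np.radians(-9.3); u=np.array([np.cos(a),np.sin(a)]); phi=a+np.pi
g=np.array([.5584,-.2654])+.028*u
P=lambda d,z:[*(g-d*u),z]
S=lambda s:print(s,np.round(r.get_wrist_force(),2),round(r.get_grip_width(),4),np.round(r.get_eef_pos(),4),round(r.get_time_s(),2))
r.line_to(P(.115,.0197),max_speed=.08); r.line_to(P(.115,.16),max_speed=.2)
b=np.radians(81.5); v=np.array([np.cos(b),np.sin(b)]); o=np.array([.47,.11]); q=quat(b)
n=o+.04*v
r.movep([*n,.16],q); r.line_to([*n,.03],max_speed=.15); r.line_to([*n,.0155],max_speed=.03); r.dwell(.15)
f0=r.get_wrist_force()[2]; S("pre"); z=.0155
while z>.009:
    z-=.0006; r.line_to([*n,z],max_speed=.01)
    if r.get_wrist_force()[2]-f0>.9: break
S("touch"); print(z)
r.gripper_to(.036,20); r.dwell(.1); S("open")
r.line_to([*n,.09],max_speed=.2)
# look at rail: hover
r.movep([.54,.27,.22],q); r.dwell(.15)
C,im=snap("wrist","pics/w3.png"); np.savez("w3.npz",*C); S("look")
C,im=snap("top","pics/t3.png")
```

```text
pre [-0.94  0.49 -1.07] 0.0236 [0.4761 0.1496 0.0157] 15.87
touch [-0.26 -0.03  0.35] 0.0239 [0.4761 0.1496 0.0126] 17.12
0.0125
open [-0.03 -0.25  0.73] 0.0365 [0.4759 0.1496 0.0125] 17.6
look [-0.36 -0.76  0.33] 0.0363 [0.539  0.2688 0.2181] 19.11
```

View pics/w3.png

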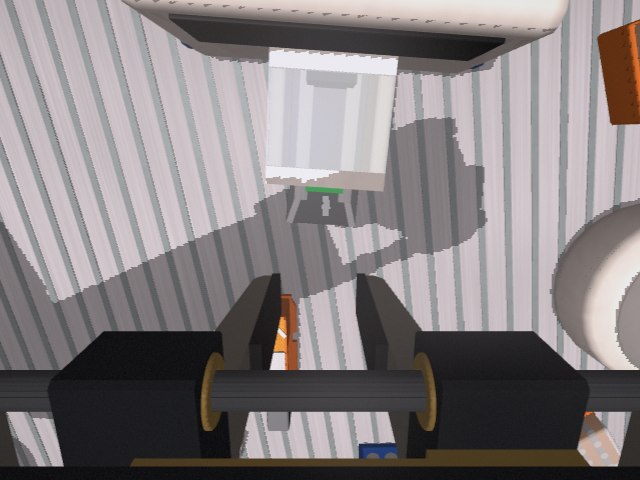

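The hood is seen from above: front edge at row ~183–190, rail mouth at (287–353, ~224). The cartridge stands behind at column 285. I'll enlarge for exact corners.

Run:
```python
import cv2
im=cv2.imread("pics/w3.png")[130:235,255:405]
cv2.imwrite("pics/w3c.png",cv2.resize(im,None,fx=5,fy=5,interpolation=cv2.INTER_CUBIC))
```

```text
(no output)
```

View pics/w3c.png

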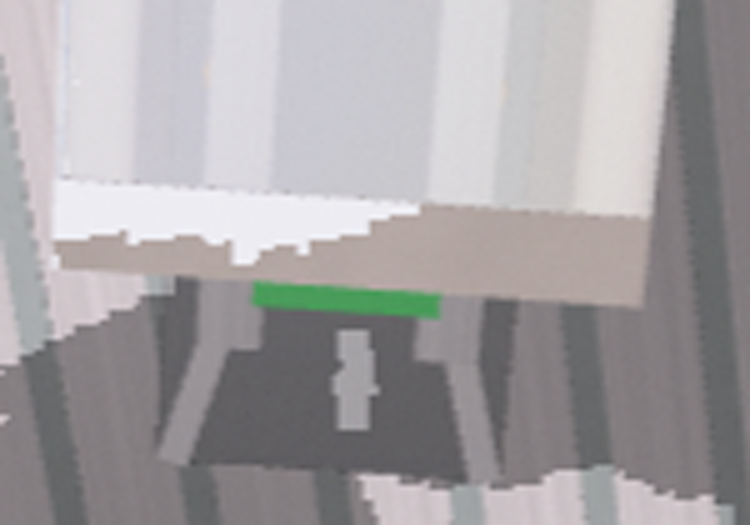

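Run:
```python
from h import *
C=[v for v in np.load("w3.npz").values()]
U=lambda x,y,z:unproj(C,(255+x/5,130+y/5),z)[:2]*1e3
def pair(n,A,B,z,z2=None):
    a,b=U(*A,z),U(*B,z); d=a-b
    print(n,a.round(1),b.round(1),"mid",((a+b)/2).round(1),"len",np.hypot(*d).round(1),"ang",np.degrees(np.arctan2(d[1],d[0])).round(2))
pair("hood front (y dir +90)",(52,268),(643,305),.084)
pair("deck flare",(185,462),(470,475),.028)
pair("deck flare z20",(185,462),(470,475),.020)
pair("lip ends",(262,350),(415,361),.0315)
pair("lipL in->out",(278,0),(262,350),.0315)
pair("lipR",(438,0),(415,361),.0315)
pair("hoodR side",(673,0),(643,305),.084)
pair("hoodL side",(60,0),(52,268),.084)
im=cv2.imread("pics/t3.png")
D=cam("top")
for t in ["cart_orange"]:
    r.camera("top")
    for d in r.silhouettes("top",t)[:1]:
        p=cv2.minAreaRect(np.argwhere(d["pixels"])[:,::-1].astype(np.float32)); print(d["score"],p,unproj(D,p[0],.04))
```

```text
hood front (y dir +90) [503.1 308.8] [595.3 289.1] mid [549.2 298.9] len 94.3 ang 167.88
deck flare [512.7 262.2] [566.8 251.5] mid [539.8 256.8] len 55.2 ang 168.81
deck flare z20 [511.8 260.4] [567.2 249.5] mid [539.5 254.9] len 56.4 ang 168.81
lip ends [531.  282.2] [559.2 275.8] mid [545.1 279. ] len 28.9 ang 167.32
lipL in->out [543.8 344.4] [531.  282.2] mid [537.4 313.3] len 63.6 ang 78.43
lipR [572.2 340.2] [559.2 275.8] mid [565.7 308. ] len 65.6 ang 78.63
hoodR side [604.7 335. ] [595.3 289.1] mid [600. 312.] len 46.9 ang 78.44
hoodL side [511.9 349. ] [503.1 308.8] mid [507.5 328.9] len 41.1 ang 77.63
0.72 ((212.26637268066406, 281.502197265625), (69.12162017822266, 17.577774047851562), 7.594643592834473) [0.47034405 0.11084354 0.04      ]
```

The analyser origin comes out at (549.1, 298.7) mm with yaw 78.3°, and lip width, hood width and flare all match the spec. Now I'll regrasp at the tail grip and bring the nose to the flare.

```bash
cat >> h.py <<'E'
AY=np.radians(78.3); V=np.array([np.cos(AY),np.sin(AY)]); O=np.array([.5491,.2987]); N=np.array([-V[1],V[0]])
def A(X,z,y=0): return [*(O+(X-.038)*V+y*N),z]
def S(s):
    f=np.array(r.get_wrist_force()); p=np.array(r.get_eef_pos()); d=p[:2]-O
    print(s,"F along/lat/z",np.round([f[:2]@V,f[:2]@N,f[2]],2),"w",round(r.get_grip_width(),4),"Fg",np.round(r.get_gripper_force(),1),"X,y,z",np.round([d@V*1e3+38,d@N*1e3,p[2]*1e3],1),round(r.get_time_s(),2))
E
python3 - <<'E'
from h import *
b=np.radians(81.5); v=np.array([np.cos(b),np.sin(b)]); t=np.array([.47,.11])-.038*v
r.movep([*t,.10],quat(b)); r.line_to([*t,.06]); r.line_to([*t,.0172],max_speed=.06); S("down")
r.gripper_to(0,28); S("grip"); z0=r.get_eef_pos()[2]; np.save("z0.npy",z0)
r.line_to([*t,.03],max_speed=.04); r.line_to([*t,.08]); S("lift")
r.movep(A(-.130,.08),quat(AY)); r.line_to(A(-.130,.0215+z0),max_speed=.1)
r.line_to(A(-.104,.0215+z0),max_speed=.06); r.dwell(.1); S("flare")
C,im=snap("wrist","pics/w4.png"); np.savez("w4.npz",*C)
E
python3 -c "
import cv2
im=cv2.imread('pics/w4.png')[120:420,200:440]
cv2.imwrite('pics/w4c.png',cv2.resize(im,None,fx=2,fy=2,interpolation=cv2.INTER_CUBIC))"
```

```text
down F along/lat/z [-0.49 -0.36 -0.23] w 0.0362 Fg 0.0 X,y,z [-200.7   36.8   17.4] 21.5
grip F along/lat/z [0.39 0.87 1.23] w 0.0238 Fg 28.0 X,y,z [-200.7   36.7   17.6] 21.83
lift F along/lat/z [ 0.01  0.61 -1.59] w 0.0239 Fg 28.0 X,y,z [-200.8   37.2   79.7] 22.78
flare F along/lat/z [ 0.04  0.26 -0.92] w 0.0239 Fg 28.0 X,y,z [-1.041e+02  1.000e-01  3.910e+01] 24.44
```

View pics/w4c.png

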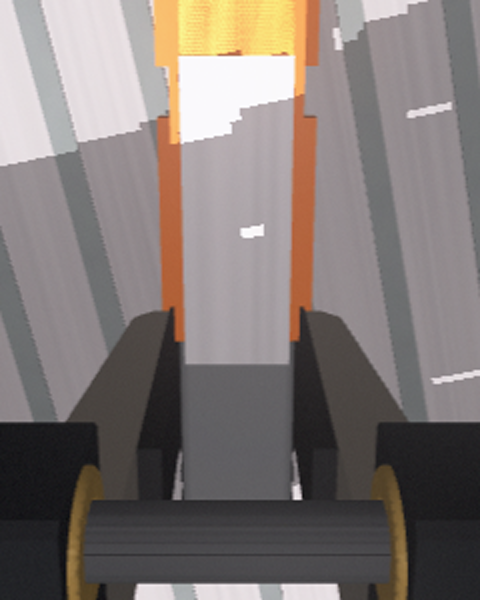

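The cartridge is held straight at the tail (columns ~280–357), but the crop cuts off the nose, so I'll view the upper part.

```bash
python3 -c "
import cv2
im=cv2.imread('pics/w4.png')[0:180,220:420]
cv2.imwrite('pics/w4d.png',cv2.resize(im,None,fx=3.3,fy=3.3,interpolation=cv2.INTER_CUBIC))"
```

```text
(no output)
```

View pics/w4d.png

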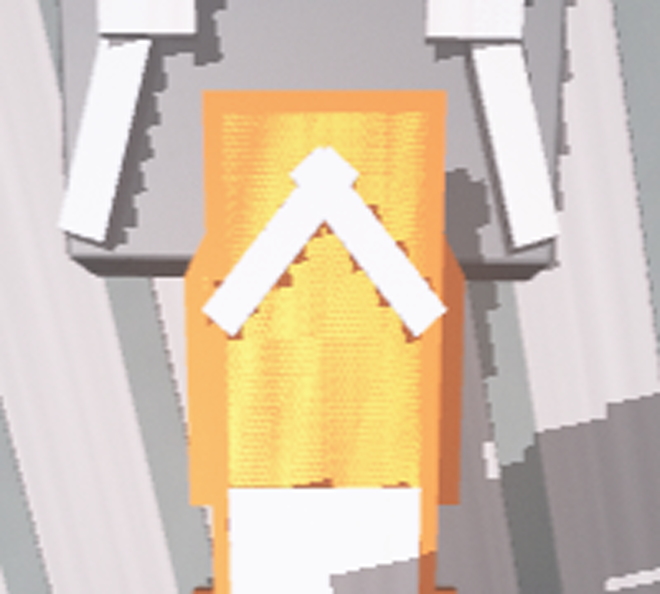

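The nose is within the flare. I'll check the lateral centring numerically from the lip ends and body corners.

Run:
```python
from h import *
C=[v for v in np.load("w4.npz").values()]
def L(n,x,y,z):
    d=unproj(C,(220+x/3.3,y/3.3),z)[:2]-O; print(n,(d@V*1e3).round(1),(d@N*1e3).round(1))
L("lipL",196,34,.0315);L("lipR",427,38,.0315)
L("flareL",110,245,.0315);L("flareR",514,247,.0315);L("deck L",75,255,.02);L("deckR",555,255,.02)
L("noseL",204,91,.0715);L("noseR",447,91,.0715)
L("flangeL",188,400,.0265);L("flangeR",460,400,.0265)
L("bodyL",215,560,.0715);L("bodyR",438,560,.0715)
```

```text
lipL -19.3 15.1
lipR -19.7 -14.0
flareL -43.9 27.0
flareR -44.2 -26.0
deck L -43.7 33.8
deckR -43.6 -33.4
noseL -35.3 10.8
noseR -35.3 -13.2
flangeL -63.3 17.8
flangeR -63.2 -20.0
bodyL -81.1 10.8
bodyR -81.1 -13.4
```

The cartridge sits 1.6 mm to the right of the rail line, and the yaw agrees. I'll shift it by +1.6 mm and then slide in with force guarding.

Run:
```python
from h import *
z0=float(np.load("z0.npy")); y=.0016
r.line_to(A(-.104,.0215+z0,y),max_speed=.02); S("shift")
def F(): f=np.array(r.get_wrist_force()); return np.array([f[:2]@V,f[:2]@N,f[2]])
f0=F(); ok=True
for X in np.arange(-.098,-.0549,.006):
    r.line_to(A(X,.0215+z0,y),max_speed=.05); d=F()-f0
    if abs(d).max()>5: S("STOP"); ok=False; break
S("in")
if ok:
    z=.0215+z0; f0=F()[2]
    while z>.0185+z0 and F()[2]-f0<.8: z-=.0004; r.line_to(A(X,z,y),max_speed=.01)
    S("down"); np.save("zd.npy",z)
```

```text
shift F along/lat/z [ 0.05  0.17 -0.79] w 0.0238 Fg 28.0 X,y,z [-104.2    1.7   39.1] 24.74
in F along/lat/z [-0.87 -0.49 -0.71] w 0.0236 Fg 28.0 X,y,z [-55.7   1.6  39.2] 26.88
down F along/lat/z [-2.45  2.38  3.89] w 0.0238 Fg 28.0 X,y,z [-56.    1.4  37.6] 28.12
```

Run:
```python
from h import *
zd=float(np.load("zd.npy"))+.0005; y=.0016
def F(): f=np.array(r.get_wrist_force()); return np.array([f[:2]@V,f[:2]@N,f[2]])
X=-.055; r.line_to(A(X,zd,y),max_speed=.02); S("relax")
while X<.0101:
    X+=.002 if X<.004 else .001
    r.line_to(A(X,zd,y),max_speed=.04); f=F(); print(round(X*1e3),f.round(1),end="; ")
    if f[0]<-16 or abs(f[1])>8 or abs(f[2])>10: print("GUARD"); break
print(); S("end")
```

```text
relax F along/lat/z [0.16 0.1  0.04] w 0.024 Fg 28.0 X,y,z [-54.8   1.5  37.6] 28.38
-53 [ 0.3 -0.8 -0.4]; -51 [ 0.3 -0.2  0.3]; -49 [-0.4 -0.5 -0.5]; -47 [-0.2 -0.2 -0.1]; -45 [ 0.1 -0.3  0.3]; -43 [ 0.  -0.1 -0.3]; -41 [0.1 0.3 0.7]; -39 [-0.1  0.9  0.5]; -37 [ 0.5 -0.2 -0.2]; -35 [ 0.1  0.8 -0.1]; -33 [-1.5 -1.1  1.5]; -31 [-6.7  0.5  3.7]; -29 [-10.4  -0.1   4.8]; -27 [-10.    0.1   4.6]; -25 [-7.5 -0.4  3.1]; -23 [-4.7 -0.6  2.9]; -21 [-4.3  0.3  1.9]; -19 [-3.5 -1.   1.9]; -17 [-4.4 -0.7  1.9]; -15 [-3.8  0.9  3. ]; -13 [-4.3 -0.2  2.5]; -11 [-3.7 -0.2  3. ]; -9 [-3.6  0.7  2.2]; -7 [-4.2 -0.2  2.4]; -5 [-4.5  0.5  2.8]; -3 [-4.2  0.   2.8]; -1 [-2.9 -0.7  1.9]; 1 [-5.1 -0.8  2.9]; 3 [-3.5 -1.   2.3]; 5 [ 0.7 -0.5 -0.8]; 6 [ 2.  -0.6  0.4]; 7 [ 1.9 -1.3 -0.3]; 8 [ 2.9 -1.6 -1.8]; 9 [ 0.7 -0.7  0.8]; 10 [-2.1  0.   1.8]; 11 [-2.2  0.2  2.7]; 
end F along/lat/z [-2.2   0.2   2.66] w 0.0237 Fg 28.0 X,y,z [10.7  1.7 37.6] 37.38
```

The catches were passed at about 10 N with ~4 N drag after, then they dropped into the notch. I'll probe gently for the end stop as a reference and check with the camera.

Run:
```python
from h import *
zd=float(np.load("zd.npy"))+.0005; y=.0016
def F(): f=np.array(r.get_wrist_force()); return np.array([f[:2]@V,f[:2]@N,f[2]])
X=.011
while X<.0135:
    X+=.0005; r.line_to(A(X,zd,y),max_speed=.01); f=F(); print(round(X*1e3,1),f.round(1))
    if f[0]<-6: break
S("probe")
C,im=snap("wrist","pics/w5.png"); np.savez("w5.npz",*C); 
cv2.imwrite("pics/w5c.png",np.hstack([im[:,160:480,::-1],r.camera("top")[180:300,20:220,::-1].repeat(2,0).repeat(2,1)[:,:320].copy() if 0 else cv2.resize(r.camera("top")[150:330,20:140,::-1],(320,480))]))
```

```text
11.5 [-5.4  1.2  3.5]
12.0 [-6.6  1.   3.6]
probe F along/lat/z [-6.63  1.03  3.58] w 0.0239 Fg 28.0 X,y,z [10.8  1.7 37.7] 37.88
```

View pics/w5c.png

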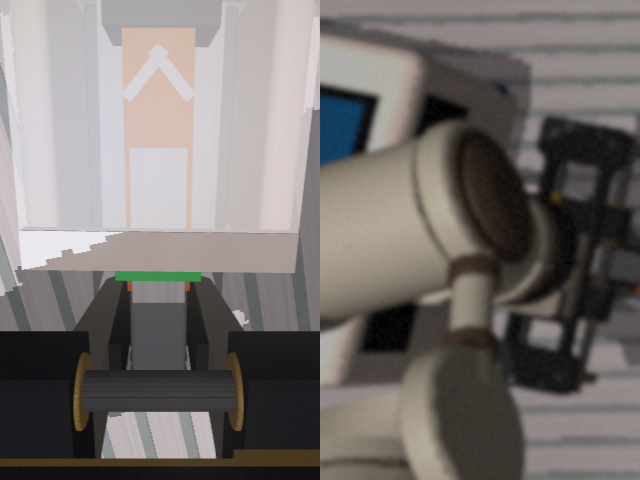

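The nose stands against the end-stop block under the clear hood, and the stop is felt at X≈10.8 (spec 11). So it is home with the catches in. I'll relieve the push, let go and retreat.

Run:
```python
from h import *
zd=float(np.load("zd.npy"))+.0005; y=.0016
r.line_to(A(.0105,zd+.0002,y),max_speed=.01); S("relieved")
r.gripper_to(.036,20); r.dwell(.2); S("open")
r.line_to(A(.0105,.19,y),max_speed=.12); 
r.line_to(A(-.06,.19,y),max_speed=.2); r.dwell(.2); S("up")
C,im=snap("wrist","pics/w6.png"); np.savez("w6.npz",*C)
hs=cv2.cvtColor(im,cv2.COLOR_RGB2HSV)
for d in r.silhouettes("wrist","cart_orange")[:1]:
    ys,xs=np.nonzero(d["pixels"]); print(round(d["score"],2),xs.min(),xs.max(),ys.min(),ys.max())
def W(X,yy,z): return [*(O+X*V+yy*N),z]
print("expect tail top (-58), nose top(78), stop:",proj(C,[W(-.058,0,.07),W(.078,0,.07),W(-.06,0,.025)]).round(0))
cv2.imwrite("pics/w6c.png",cv2.resize(im[0:300,220:420,::-1],None,fx=2,fy=2,interpolation=cv2.INTER_CUBIC))
```

```text
relieved F along/lat/z [-0.63 -0.19  0.68] w 0.0243 Fg 28.0 X,y,z [10.6  1.7 37.7] 38.27
open F along/lat/z [ 0.31 -0.08 -0.09] w 0.0361 Fg 0.0 X,y,z [10.5  1.6 37.8] 38.86
up F along/lat/z [ 0.36 -0.46  0.42] w 0.0359 Fg 0.0 X,y,z [-59.    1.7 189.9] 40.98
0.92 296 341 104 178
expect tail top (-58), nose top(78), stop: [[319. 180.]
 [319. -25.]
 [319. 177.]]
```

View pics/w6c.png

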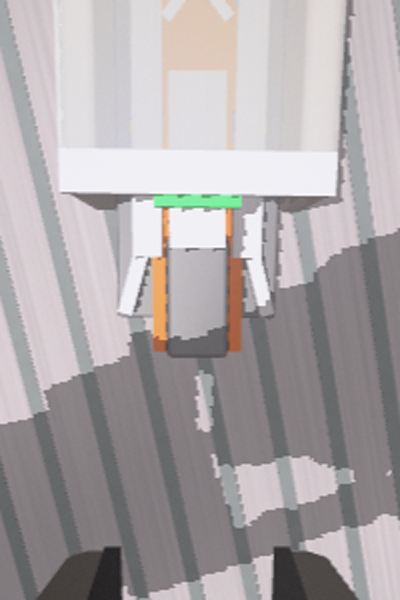

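The cartridge is seated straight. Its tail edge is at row 178 against 180 expected, which is about 1 mm, and the gripper is clear.

```bash
python3 -c "
from bench import r
print(r.sign_off())"
```

```text
the job is handed in; nothing more can be done
None
```

The orange cartridge is loaded against the end stop, the push force showed the catches dropping in, the gripper has let go and is clear, and I handed the job in about 41 s into the 61 s limit.

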